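# Lock the preserving crock's closing ring and snap its vent cap on

## Robot

A 7-joint arm with a two-finger parallel gripper is mounted at the origin on a cart in front of the work surface, level with it; the furniture and walls round the work are solid. World frame = base frame: x ahead of the robot, y to its left, z up, the work surface at z = 0. Lengths are in m, angles in rad, forces in N, time in s.
With the tool pointing down it reaches from about 0.4 to 0.85 m from the base axis. Payload 4.5 kg.
Tool frame: the origin (TCP) lies midway between the tips of the shut fingers; the grasp point (between the pads) lies 19 mm behind it; z points along the fingers, y is the line along which they close (so a half turn about z gives the same grasp; the last joint's range is limited). The gripper opens to 85 mm and grips with 20 to 120 N. Pads are 22 mm wide; open, the fingers measure 114 mm over their backs; the gripper's body (76 mm by 85 mm) begins 54 mm behind the grasp point. The pads swing forward as they close: fully open they stand 13 mm farther back than shut.
Start: joints at [1.289, 0.689, -0.195, 1.565, 0.157, 0.902, -0.215], TCP at [0.194, -0.594, 0.231] pointing down, gripper open.
Joint ranges: [-3.01, 3.01], [-0.46, 2.08], [-1.47, 1.51], [0.13, 2.56], [-1, 4.14], [0.04, 2.09], [-2.66, 2.66]. Speed limits (rad/s): [2.57, 2.57, 3.14, 3.14, 3.14, 3.14, 3.14].

## Interface

Orientations are given as a rotation vector (axis times angle).
In Python, from bench import move_pose, line_to, move_j, command_gripper, sleep, solve_ik, observe, snapshot, PlanningError, finish_job, recognise, outline_of, mark_of gives the robot as it stands. The module is installed in compiled form; this text tells all that it offers. Calls block until the motion is done:
- move_pose(position, orientation): joint-space move of the TCP to a pose.
- line_to(position, attitude=None, feed=0.15): straight line of the TCP; attitude=None keeps the orientation; feed is the mean speed in m/s.
- move_j(angles): joint-space move.
- command_gripper(opening, squeeze=None): finger opening in m; squeeze is the grip in N (None keeps the last); returns when the fingers have stopped.
- sleep(seconds).
- solve_ik(position, orientation): joint angles nearest the present ones, or None.
- observe(): the state.
- snapshot(name): name is "scene" or "top" or "wrist"; returns a dict with "pixels" (384x512x3 uint8, red, green, blue), "fx", "fy", "cx", "cy" (pixels), "dist_coeffs" ([k1, k2, p1, p2, k3] as OpenCV has them; the pictures are not rectified), "rvec" (rotation vector, rad) and "tvec" (3), from world to camera coordinates, as OpenCV has them. Camera axes: x right, y down, z forward; pixel columns grow to the right and rows downward; lengths in m; the calibration is good to about 2 mm. A picture is of the moment at which its call begins. There is no depth.
A pose or a line that the arm cannot do raises PlanningError and nothing moves.
- finish_job(): hands the job in; it is judged then, once.
Trained networks look in the newest picture that a camera, given by its name, has taken for a name from the list of things; names that differ only in an ending like _2 or _b are one class to them, and where a whole thing is asked for, a point or a joint stands for the part that bears it (a point fixed in the world has none). Each returns a list of dicts, best first, with "score" (0 to 1); they miss things now and then, are a little off and sometimes report something else, mostly with a low value. They report only what shows in the picture. A call takes as long as a camera call.
- recognise(camera, name): "uv" ([column, row] in pixels, amid what is visible of it).
- outline_of(camera, name): "region" (384x512 bool, what is visible of it) and "uv" ([column, row] in pixels, amid what is visible of it).
- mark_of(camera, name): "uv" ([column, row] in pixels: a listed point, or the origin of a listed thing).
The state is a dict: "time_s": time; "joint_positions": joint angles; "qvel": joint speeds; "joint_torque": joint torques, N m; "tcp_pos": TCP position; "orientation": TCP orientation; "contact_force": force on the tool from outside, world axes, zero at the start; "ft_torque": the same for the moment, N m; "gripper_width": finger opening in m; "finger_force": force on a finger pad.
Only numpy, scipy, OpenCV 4.12 (cv2) and the standard library are available. Lean on these libraries where they do the work, as an engineer would, in place of code of your own. Each camera call takes 0.05 s, during which the arm holds its last target. There are 200 camera calls.

## Task

Close the preserving crock: first turn its blue closing ring clockwise (seen from above) by the lug until the lug stands at the red locked mark, then put the green cap on the vent stud in the middle of the lid and press it down until it clicks, fully home on its grey flange. Do not let go or stop pressing after the click: finish with the gripper still pushing the cap down firmly, about 10 newtons. Leave the jam jar, the ramekin and the kitchen timer where they are.

Things in the scene. Friction and masses are not known exactly. Their poses are not given: they have to be found in the camera images.
- jar: white preserving crock, 116 mm across, about 76 mm high without the stud; stands fast on a rubber foot and does not move. Origin: centre of its underside, z up; its -x axis points to the red locked mark (red stripe on the white lid and the steel rim). A closing ring (120 mm across, top 74 mm up) turns round the lid; a vent stud stands in the middle
- collar (a joint): blue closing ring, turned about the crock's upright axis; value in rad, grows clockwise seen from above. Starts somewhere from 0 to 0.45; locked (lug at the red mark) at 1.05; hard stop at 1.08. It stays where it is left; the friction is about 2 N at the lug
- lug (a point): grip point on the ring's only lug, a blue upright fin with a red line on top: 12 mm thick along the turning direction, 52 to 86 mm from the crock's axis, its top 108 mm above the worktop. The point lies 72 mm from the axis and 97 mm above the worktop, 11 mm below the fin's top, in the middle of its thickness; its x axis points outward from the crock's axis, z up
- lock_mark (a point): where the lug's grip point stands when the ring is locked: 72 mm from the crock's axis, 97 mm above the worktop, over the red mark
- stud_seat (a point): centre of the top of the grey flange (48 mm across) at the foot of the vent stud, on the crock's axis 76 mm above the worktop. The grey stud is 20 mm across with a tapered tip and rises 22.5 mm above the flange; four small sprung orange beads stick out 3.5 mm round it, 10 mm above the flange
- cap: loose green vent cap, 50 g, standing on the worktop with its opening down. Origin: centre of its lower rim, z up. Skirt 39 mm across and 28 mm high, hollow, with a 23 mm wide inner lip at the bottom; on top a round grip knob 23 to 25 mm across, from 30 to 64 mm above the lower rim
- stud_beads (a point): centre of the ring of beads on the stud, 10 mm above the flange. The cap's rim stands about 11 mm above the flange when its lip first meets the beads; the push grows to about 8 to 12 N, then drops at the click (rim about 7 mm above the flange): the beads now draw the cap down by themselves, until the rim rests on the flange, fully home, and the push rises again
- jam_jar: jam jar with a red lid, 65 mm across, 100 mm high, origin under its centre; leave it alone
- ramekin: small cream bowl, 95 mm across, 45 mm high, origin under its centre; leave it alone
- kitchen_timer: red and cream kitchen timer, 63 mm across and high, origin under its centre; leave it alone

How it is judged:
By the outcome, as a careful person would: the job done as asked, in the order asked, and still so for the second after the job is handed in, while the arm keeps its last pose, push and grip.
It also fails if it takes over 58 s, if anything falls off the work surface, if the arm or the gripper's body presses on something with over 40 N, if the wrist force passes 120 N, or if a joint passes its speed limit or range.

## Working session

There is one attempt and no reset: what is moved stays moved. The work goes in short steps, each a Python script; the robot and the scene stay as the last script left them, time stands still between calls to the robot, and variables do not carry over. Pictures are saved under pics/ and viewed, at most 10 in all, crops included, and the job is handed in when it is done.

```bash
mkdir -p pics; cat > h.py <<'E'
import numpy as np, cv2
from bench import *
def K(s): return np.array([[s["fx"],0,s["cx"]],[0,s["fy"],s["cy"]],[0,0,1]])
def ray(s,uv):
    p=cv2.undistortPoints(np.array([[uv]],float),K(s),np.array(s["dist_coeffs"],float)).ravel()
    R=cv2.Rodrigues(np.array(s["rvec"],float))[0]
    return -R.T@np.array(s["tvec"],float), R.T@np.array([p[0],p[1],1])
def at_z(s,uv,z):
    c,d=ray(s,uv); return c+d*(z-c[2])/d[2]
def proj(s,P):
    return cv2.projectPoints(np.array(P,float).reshape(-1,3),np.array(s["rvec"],float),np.array(s["tvec"],float),K(s),np.array(s["dist_coeffs"],float))[0].reshape(-1,2)
def save(s,n): cv2.imwrite(f"pics/{n}.png",cv2.cvtColor(s["pixels"],cv2.COLOR_RGB2BGR))
def down(yaw):  # tool z down, tool y at angle yaw from world +y... x axis at yaw
    R=np.array([[np.cos(yaw),np.sin(yaw),0],[np.sin(yaw),-np.cos(yaw),0],[0,0,-1.]])
    return cv2.Rodrigues(R)[0].ravel()
E
python3 - <<'E'
from h import *
o=observe(); print({k:np.round(v,3).tolist() for k,v in o.items()})
ims=[]
zs=dict(jar=0,lug=.097,lock_mark=.097,stud_seat=.076,stud_beads=.086,cap=0,jam_jar=0,ramekin=0,kitchen_timer=0)
for c in("top","scene"):
    s=snapshot(c); save(s,c+"0"); print(c,np.round(ray(s,(256,192))[0],2))
    for n,z in zs.items():
        print(c,n,[(np.round(m["uv"]).tolist(),round(m["score"],2),np.round(at_z(s,m["uv"],z),3).tolist()) for m in mark_of(c,n)[:2]])
E
```

```text
{'time_s': 0.0, 'joint_positions': [1.289, 0.69, -0.195, 1.566, 0.157, 0.902, -0.215], 'qvel': [0.001, -0.001, -0.0, -0.001, 0.0, 0.002, 0.001], 'joint_torque': [0.001, -53.96, -1.267, -15.854, 0.009, 0.009, 0.0], 'tcp_pos': [0.194, -0.593, 0.23], 'orientation': [-3.101, -0.494, 0.001], 'contact_force': [0.439, -1.279, -0.834], 'ft_torque': [0.023, -0.027, -0.018], 'finger_force': 0.0, 'gripper_width': 0.085}
top [ 0.45 -0.02  0.92]
top jar [([254.0, 206.0], 0.67, [0.548, -0.014, 0.0])]
top lug [([280.0, 223.0], 0.83, [0.497, -0.073, 0.097])]
top lock_mark [([260.0, 229.0], 0.56, [0.484, -0.025, 0.097])]
top stud_seat [([253.0, 204.0], 0.58, [0.545, -0.01, 0.076])]
top stud_beads [([262.0, 205.0], 0.79, [0.54, -0.031, 0.086])]
top cap [([282.0, 223.0], 0.75, [0.502, -0.084, 0.0]), ([340.0, 242.0], 0.57, [0.45, -0.233, 0.0])]
top jam_jar [([258.0, 137.0], 0.97, [0.733, -0.027, 0.0]), ([260.0, 228.0], 0.25, [0.491, -0.027, 0.0])]
top ramekin [([198.0, 142.0], 0.76, [0.721, 0.134, 0.0])]
top kitchen_timer [([319.0, 166.0], 0.97, [0.65, -0.186, 0.0])]
scene [0.29 0.47 0.78]
scene jar [([274.0, 213.0], 0.82, [0.544, -0.023, -0.0])]
scene lug [([306.0, 177.0], 0.69, [0.499, -0.085, 0.097])]
scene lock_mark [([303.0, 199.0], 0.79, [0.477, -0.026, 0.097])]
scene stud_seat [([272.0, 190.0], 0.73, [0.553, -0.029, 0.076])]
scene stud_beads [([272.0, 187.0], 0.67, [0.553, -0.029, 0.086])]
scene cap [([346.0, 169.0], 0.73, [0.451, -0.238, 0.0]), ([208.0, 178.0], 0.61, [0.742, -0.036, 0.0])]
scene jam_jar [([211.0, 181.0], 0.84, [0.73, -0.031, -0.0])]
scene ramekin [([172.0, 231.0], 0.94, [0.723, 0.137, 0.0])]
scene kitchen_timer [([269.0, 153.0], 0.64, [0.65, -0.192, 0.0])]
```

View pics/top0.png

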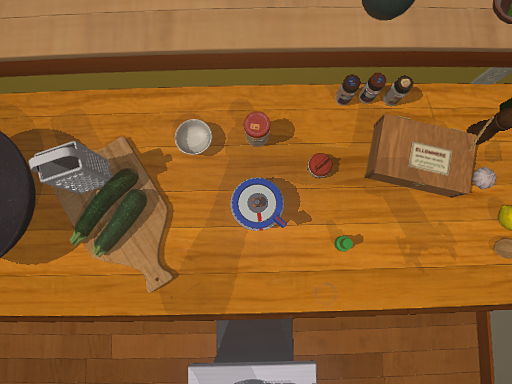

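View pics/scene0.png

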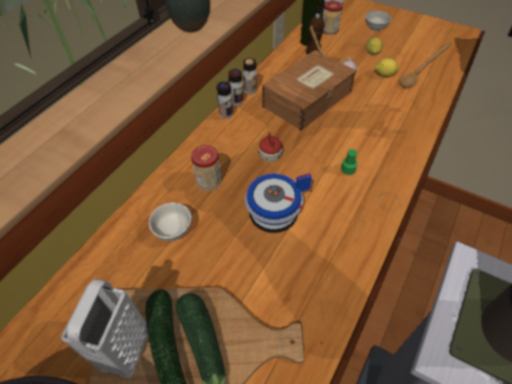

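The top view shows the crock at about (257,204), its lug at (281,222) and its red mark at (259,217). The cap is at (344,243), and the neighbours are well clear. The scene view agrees with this. Next I'll take a closer look with the wrist camera.

```bash
python3 - <<'E'
from h import *
for y in (50,30,0,-10):
    q=solve_ik([.5,-.07,.085],down(np.radians(y))); print(y,None if q is None else np.round(q,2))
move_pose([.48,-.13,.36],down(np.radians(45)))
s=snapshot("wrist"); save(s,"w1"); print(observe()["time_s"],ray(s,(256,192))[0])
zs=dict(jar=0,lug=.097,lock_mark=.097,stud_seat=.076,stud_beads=.086,cap=0)
for n,z in zs.items():
    print(n,[(np.round(m["uv"]).tolist(),round(m["score"],2),np.round(at_z(s,m["uv"],z),4).tolist()) for m in mark_of("wrist",n)[:2]])
E
```

```text
50 [ 0.13  0.78 -0.14  2.04  0.3   0.33 -0.94]
30 [ 0.09  0.78 -0.07  2.05  0.17  0.32 -1.16]
0 [ 0.04  0.78  0.01  2.05 -0.03  0.31 -1.49]
-10 [ 0.02  0.78  0.04  2.05 -0.1   0.31 -1.6 ]
3.0667 [ 0.5267258  -0.08557499  0.50219673]
jar [([234.0, 70.0], 0.91, [0.5512, -0.0226, 0.0])]
lug [([232.0, 120.0], 0.68, [0.5006, -0.0767, 0.097])]
lock_mark [([195.0, 106.0], 0.57, [0.4786, -0.0291, 0.097])]
stud_seat [([228.0, 64.0], 0.64, [0.5472, -0.0223, 0.076])]
stud_beads [([226.0, 64.0], 0.61, [0.5441, -0.0217, 0.086]), ([281.0, 206.0], 0.29, [0.4611, -0.2133, 0.086])]
cap [([280.0, 205.0], 0.8, [0.4483, -0.2376, 0.0]), ([229.0, 63.0], 0.24, [0.5521, -0.0104, 0.0])]
```

View pics/w1.png

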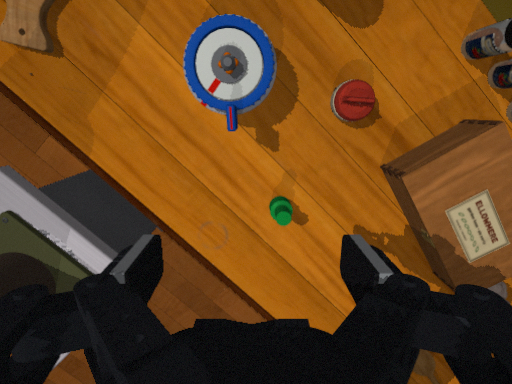

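The wrist view shows the ring at (230,62), the lug with its red line at (232,118), the red mark at (215,85) and the cap at (281,210). I'll move closer and measure the ring and lug geometry by segmentation.

```bash
cat > seg.py <<'E'
from h import *
from scipy.optimize import least_squares
def circ(P):
    r=least_squares(lambda p:np.hypot(P[:,0]-p[0],P[:,1]-p[1])-p[2],[*P[:,:2].mean(0),.04],loss="soft_l1",f_scale=.001); return r.x,np.abs(r.fun).mean()
def jarscan(s,c0):
    hsv=cv2.cvtColor(s["pixels"],cv2.COLOR_RGB2HSV); h,sa,v=[hsv[...,i].astype(int) for i in range(3)]
    vv,uu=np.mgrid[:384,:512]
    p=cv2.undistortPoints(np.stack([uu,vv],-1).reshape(-1,1,2).astype(float),K(s),np.array(s["dist_coeffs"],float)).reshape(-1,2)
    R=cv2.Rodrigues(np.array(s["rvec"],float))[0]; C=-R.T@np.array(s["tvec"],float)
    D=np.c_[p,np.ones(len(p))]@R
    def W(z): return (C+D*((z-C[2])/D[:,2])[:,None]).reshape(384,512,3)
    w=W(.075); r=np.hypot(w[...,0]-c0[0],w[...,1]-c0[1])
    blue=((h>105)&(h<130)&(sa>120)&(v>40)&(r<.1))
    cs,hi=cv2.findContours(blue.astype(np.uint8),cv2.RETR_CCOMP,cv2.CHAIN_APPROX_NONE)
    holes=[c for c,x in zip(cs,hi[0]) if x[3]>=0]
    hole=max(holes,key=cv2.contourArea).reshape(-1,2)
    (cx,cy,rr),e=circ(np.array([w[b,a] for a,b in hole]))
    out=max([c for c,x in zip(cs,hi[0]) if x[3]<0],key=cv2.contourArea).reshape(-1,2)
    print("inner",np.round([cx,cy,rr,e],4))
    O=np.array([w[b,a] for a,b in out]); ro=np.hypot(O[:,0]-cx,O[:,1]-cy); co,eo=circ(O[ro<.064]); print("outer",np.round(co,4),round(eo,4))
    red=((h<8)|(h>172))&(sa>130)&(v>60)
    for nm,z,a,b in(("lugred",.108,.055,.095),("markred",.0755,.028,.045)):
        w=W(z); rr=np.hypot(w[...,0]-cx,w[...,1]-cy); m=red&(rr>a)&(rr<b)
        P=w[m]; ang=np.degrees(np.arctan2(P[:,1]-cy,P[:,0]-cx)%(2*np.pi))
        print(nm,len(P),"ang",np.round(np.median(ang),2),np.round(ang.mean(),2),"sd",np.round(ang.std(),2),"mean",np.round(P.mean(0),4))
E
python3 - <<'E'
from seg import *
move_pose([.50,-.075,.25],down(np.radians(45)))
s=snapshot("wrist"); save(s,"w2"); print(observe()["time_s"],ray(s,(256,192))[0])
jarscan(s,(.5475,-.0223))
for n,z in dict(jar=0,lug=.097,lock_mark=.097,stud_seat=.076).items():
    print(n,[(np.round(m["uv"]).tolist(),round(m["score"],2),np.round(at_z(s,m["uv"],z),4).tolist()) for m in mark_of("wrist",n)[:1]])
E
```

```text
3.9833 [ 0.547172   -0.02959609  0.39310465]
inner [ 5.475e-01 -2.260e-02  4.580e-02  2.000e-04]
outer [ 0.5479 -0.0225  0.0591] 0.0006
lugred 64 ang 227.88 224.82 sd 10.76 mean [ 0.5009 -0.0701  0.108 ]
markred 115 ang 186.92 187.05 sd 3.92 mean [ 0.5123 -0.0269  0.0755]
jar [([249.0, 103.0], 0.75, [0.5523, -0.0216, 0.0])]
lug [([249.0, 178.0], 0.62, [0.4981, -0.0756, 0.097])]
lock_mark [([202.0, 162.0], 0.72, [0.4767, -0.031, 0.097])]
stud_seat [([249.0, 108.0], 0.82, [0.5477, -0.0263, 0.076])]
```

View pics/w2.png

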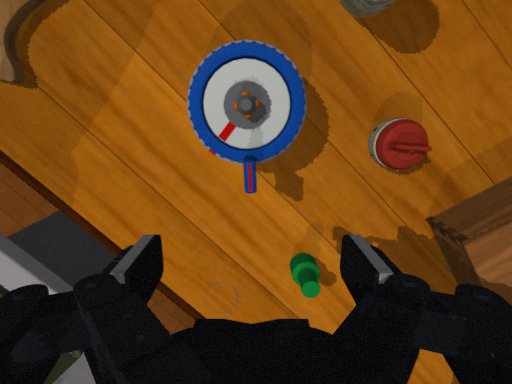

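The measurement is consistent: outer ring radius 59 mm, axis at (0.5476,-0.0226), lug at 228° and mark at 187°. That puts the ring at about 0.33 rad. Next I'll grip the lug and turn it.

```bash
cat > turn.py <<'E'
from seg import *
C=np.array([.5476,-.0226])
def pose(deg,z,r=.072):
    a=np.radians(deg); return [C[0]+r*np.cos(a),C[1]+r*np.sin(a),z],down(a-np.pi)
E
python3 - <<'E'
from turn import *
A0,A1=228,186.9
command_gripper(.05,40)
p,o=pose(A0,.15); move_pose(p,o)
line_to(pose(A0,.082)[0],feed=.08)
print(observe()["contact_force"].round(1) if hasattr(observe()["contact_force"],"round") else observe()["contact_force"])
command_gripper(0,40)
ob=observe(); print("w",ob["gripper_width"],ob["finger_force"],np.round(ob["contact_force"],1),np.round(ob["tcp_pos"],4))
for a in np.linspace(A0,A1,7)[1:]:
    p,o=pose(a,.082); line_to(p,o,feed=.06); ob=observe(); print(round(a,1),np.round(ob["contact_force"],1),round(ob["gripper_width"],4),round(ob["time_s"],1))
print(np.round(ob["tcp_pos"],4),np.round(p,4))
s=snapshot("wrist"); save(s,"w3"); jarscan(s,C)
E
```

```text
[0.2 0.8 0. ]
w 0.01144881763050803 41.163092851638794 [-2.6  1.   5.2] [ 0.4991 -0.0758  0.0824]
221.2 [-2.8  1.3  7.5] 0.011 6.8
214.3 [-3.3  1.6  7.6] 0.0114 7.1
207.4 [-2.7  2.1  8.1] 0.0111 7.4
200.6 [-2.6  1.2  9.1] 0.0113 7.7
193.8 [-3.6  1.2  8.2] 0.0115 8.0
186.9 [-4.   1.6  9.6] 0.0111 8.3
[ 0.4752 -0.0307  0.0824] [ 0.4761 -0.0312  0.082 ]Traceback (most recent call last):
  File "<stdin>", line 12, in <module>
  File "seg.py", line 16, in jarscan
    hole=max(holes,key=cv2.contourArea).reshape(-1,2)
         ~~~^^^^^^^^^^^^^^^^^^^^^^^^^^^
ValueError: max() iterable argument is empty
```

View pics/w3.png

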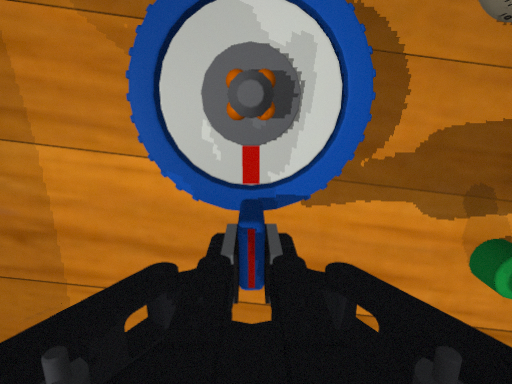

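The picture shows the lug's red line at (251,258), in line with the mark stripe at (251,165) and the stud at (250,92). I'll release, lift and measure the angle.

```bash
python3 - <<'E'
from turn import *
command_gripper(.05)
line_to(pose(186.9,.16)[0],feed=.15)
move_pose([C[0]-.06,C[1]-.01,.25],down(np.radians(7)))
s=snapshot("wrist"); save(s,"w4"); jarscan(s,C); print(observe()["time_s"])
# mean over fin-only radii
for n,z in dict(lug=.097,lock_mark=.097,cap=0).items():
    print(n,[(np.round(m["uv"]).tolist(),round(m["score"],2),np.round(at_z(s,m["uv"],z),4).tolist()) for m in mark_of("wrist",n)[:1]])
E
```

```text
inner [ 5.47e-01 -2.21e-02  4.57e-02  3.00e-04]
outer [ 0.5473 -0.0224  0.059 ] 0.0006
lugred 53 ang 187.47 187.18 sd 0.42 mean [ 0.4786 -0.0307  0.108 ]
markred 113 ang 187.59 186.91 sd 4.01 mean [ 0.5115 -0.0264  0.0755]
9.9583
lug [([251.0, 187.0], 0.76, [0.4776, -0.0343, 0.097])]
lock_mark [([248.0, 187.0], 0.84, [0.477, -0.0316, 0.097])]
cap [([392.0, 209.0], 0.93, [0.4458, -0.2359, 0.0])]
```

View pics/w4.png

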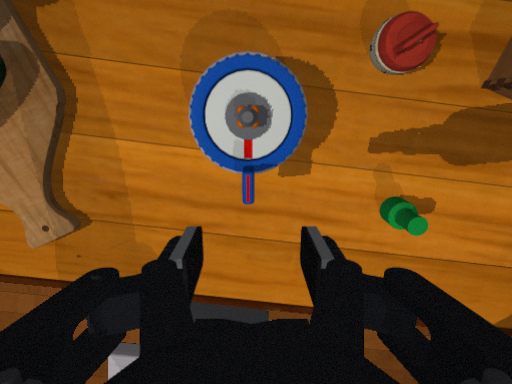

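The lug is at 187.2° to 187.5° and the mark at 186.9° to 187.6°, so the ring is locked. Next is the cap, starting with a look from above.

```bash
python3 - <<'E'
from turn import *
g=np.array([.449,-.237])
move_pose([g[0]-.06,g[1],.25],down(0))
s=snapshot("wrist"); save(s,"w5"); cam=ray(s,(0,0))[0]; print(cam)
hsv=cv2.cvtColor(s["pixels"],cv2.COLOR_RGB2HSV)
m=cv2.inRange(hsv,(50,100,30),(90,255,255)); n,l,st,ce=cv2.connectedComponentsWithStats(m); i=1+st[1:,4].argmax(); print(st[i],ce[i])
c=max(cv2.findContours((l==i).astype(np.uint8),0,cv2.CHAIN_APPROX_NONE)[0],key=len).reshape(-1,2)
# model fit: silhouette = hull of projected circles
A=np.linspace(0,2*np.pi,60)
def hull(x,y):
    P=[np.c_[x+r*np.cos(A),y+r*np.sin(A),0*A+z] for r,z in((.0195,0),(.0195,.028),(.0125,.064))]
    im=np.zeros((384,512),np.uint8)
    for p in (np.r_[P[0],P[1]],np.r_[P[1]*[1,1,1],P[1]],P[2]): cv2.fillConvexPoly(im,cv2.convexHull(np.round(proj(s,p)*16).astype(np.int32)),1,shift=4)
    k=np.r_[np.c_[x+.0115*np.cos(A),y+.0115*np.sin(A),0*A+.030],P[2]]
    cv2.fillConvexPoly(im,cv2.convexHull(np.round(proj(s,k)*16).astype(np.int32)),1,shift=4)
    return im
M=(l==i)
best=max(((M&(h:=hull(x,y)>0)).sum()/(M|h).sum(),x,y) for x in g[0]+np.arange(-.012,.0121,.001) for y in g[1]+np.arange(-.012,.0121,.001))
print("iou",best)
print([(np.round(at_z(s,q["uv"],0),4),q["score"]) for q in mark_of("wrist","cap")[:1]])
print(observe()["time_s"])
E
```

```text
[ 0.45593593 -0.23603617  0.39250679]
[237 104  31  32 778] [252.16323907 119.14524422]
iou (np.float64(0.8625277161862528), np.float64(0.447), np.float64(-0.238))
[(array([ 0.4488, -0.2365,  0.    ]), 0.96)]
11.1167
```

View pics/w5.png

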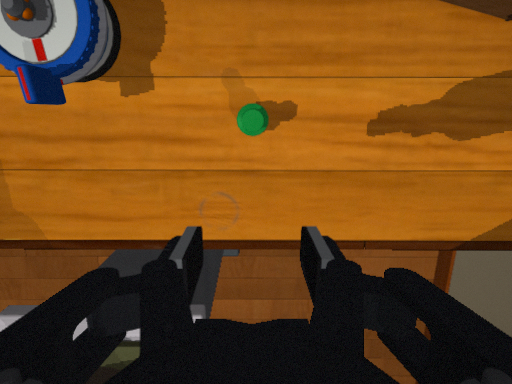

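The cap is upright at (252,119), which is about (0.448,-0.237) and clear on all sides. I'll pinch its knob across both directions so it centres in the hand, then lift it.

```bash
python3 - <<'E'
from turn import *
g=[.448,-.237]; Y=np.radians(7); Z=.034
command_gripper(.05,20)
o1=down(Y+np.pi/2)
move_pose([*g,.12],o1); line_to([*g,Z],feed=.1)
command_gripper(0,20); ob=observe(); print("g1",ob["gripper_width"],np.round(ob["tcp_pos"],4))
command_gripper(.05)
line_to([*g,.085],feed=.15); line_to([*g,.085+.0005],down(Y)); line_to([*g,Z],feed=.1)
command_gripper(0,80); ob=observe(); print("g2",ob["gripper_width"],ob["finger_force"],np.round(ob["tcp_pos"],4),np.round(ob["contact_force"],1))
line_to([*g,.17],feed=.15)
line_to([.5474,-.0224,.17],feed=.2)
ob=observe(); print(ob["gripper_width"],np.round(ob["tcp_pos"],4),np.round(ob["contact_force"],1),ob["time_s"])
s=snapshot("wrist"); save(s,"w6"); s=snapshot("scene"); 
cv2.imwrite("pics/s6.png",cv2.resize(cv2.cvtColor(s["pixels"][120:260,200:360],cv2.COLOR_RGB2BGR),None,fx=4,fy=4,interpolation=2))
E
```

```text
g1 0.023300485461528152 [ 0.4482 -0.2372  0.0344]
g2 0.022302882552769143 78.20456728659337 [ 0.4484 -0.2369  0.0348] [-0.4  0.7  5.6]
0.022126170693929623 [ 0.5467 -0.0241  0.1699] [-0.2  0.5 -1. ] 19.7167
```

View pics/w6.png

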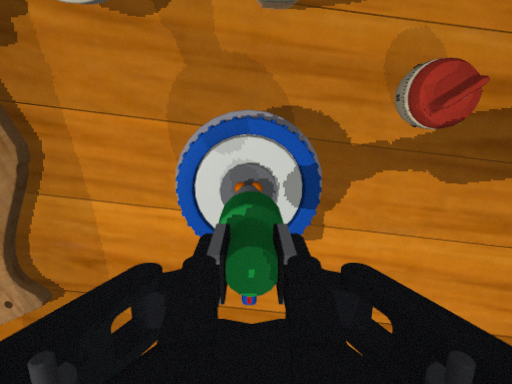

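The cap is held upright between the pads at (252,225), with the stud's beads visible just above it at (248,187) and the lug at (250,300). I'll descend step by step, watching the force.

```bash
python3 - <<'E'
from turn import *
T=np.array([.5474,-.0224])
line_to([*T,.139],feed=.1); sleep(.4)
ob=observe(); e=T-np.array(ob["tcp_pos"])[:2]; print("err",e); 
T2=T+e; line_to([*T2,.139],feed=.02); sleep(.3)
ob=observe(); b=np.array(ob["contact_force"]); print("bias",b.round(1),np.round(ob["tcp_pos"],4))
for z in np.arange(.137,.1235,-.002):
    line_to([*T2,z],feed=.03); ob=observe(); f=np.array(ob["contact_force"])-b
    print(round(z,4),np.round(ob["tcp_pos"],4),f.round(1),np.round(ob["ft_torque"],2))
    if f[2]>6 or np.hypot(*f[:2])>6: print("STOP"); break
print(observe()["time_s"])
np.save("st.npy",np.r_[T2,b])
s=snapshot("scene")
E
```

```text
err [-1.92269744e-04 -1.50758923e-05]
bias [ 0.4  0.2 -0.4] [ 0.5472 -0.0224  0.139 ]
0.137 [ 0.5471 -0.0224  0.1368] [-1.6 -0.4 -0. ] [-0.06 -0.03 -0.05]
0.135 [ 0.5471 -0.0224  0.1349] [-0.9 -0.9 -0.4] [-0.02 -0.01 -0.02]
0.133 [ 0.5471 -0.0224  0.1329] [-1.1 -0.2 -0.1] [-0.01  0.04  0.04]
0.131 [ 0.5471 -0.0224  0.1308] [-0.8 -0.3 -1. ] [-0.02 -0.01  0.01]
0.129 [ 0.5471 -0.0224  0.1289] [-0.9 -0.2  0.3] [-0.    0.02  0.02]
0.127 [ 0.5471 -0.0224  0.1269] [-0.1 -0.1 -0.2] [ 0.04  0.   -0.02]
0.125 [ 0.5471 -0.0224  0.1249] [-0.   0.8 -0.8] [0.03 0.02 0.02]
22.975
```

The cap is over the stud with no side load. Now I'll press in fine steps.

```bash
python3 - <<'E'
from turn import *
st=np.load("st.npy"); T=st[:2]; b=st[2:]
fz=lambda: np.mean([(sleep(.03),observe()["contact_force"][2])[1] for _ in range(3)])-b[2]
z=.125; 
while z>.100:
    z-=.0007; line_to([*T,z],feed=.02); f=fz(); a=observe()["tcp_pos"][2]
    print(round(z,4),round(a,4),round(f,1))
    if a<.1145 and f>8: break
    if f>25: print("HIGH"); break
ob=observe(); print(np.round(ob["tcp_pos"],4),np.round(np.array(ob["contact_force"])-b,1),ob["gripper_width"],ob["time_s"])
np.save("z.npy",z)
E
```

```text
0.1243 0.1243 -0.5
0.1236 0.1236 0.0
0.1229 0.1229 -0.2
0.1222 0.1223 -0.1
0.1215 0.1216 1.1
0.1208 0.1212 5.4
0.1201 0.121 8.7
0.1194 0.1206 11.7
0.1187 0.1198 11.7
0.118 0.1188 8.9
0.1173 0.1179 6.8
0.1166 0.1167 3.8
0.1159 0.1154 -3.0
0.1152 0.1147 -8.1
0.1145 0.1142 -9.1
0.1138 0.1137 -7.7
0.1131 0.113 -7.3
0.1124 0.1124 -6.4
0.1117 0.1118 -4.3
0.111 0.1109 -3.3
0.1103 0.1108 5.9
0.1096 0.1107 12.2
[ 0.5471 -0.0226  0.1107] [-2.5  1.1 12.4] 0.022406102339339623 30.725
```

The peak, the click, the draw-down and the firm rise at TCP 0.1107 match the fully home height. I'll trim to 10 N and check the final state.

```bash
python3 - <<'E'
from turn import *
st=np.load("st.npy"); T=st[:2]; b=st[2:]; z=float(np.load("z.npy"))
line_to([*T,z+.0002],feed=.02)
for _ in range(3):
    sleep(.4); print(round(np.mean([(sleep(.03),observe()["contact_force"][2])[1] for _ in range(4)])-b[2],2),observe()["tcp_pos"][2])
s=snapshot("scene"); cv2.imwrite("pics/s7.png",cv2.resize(cv2.cvtColor(s["pixels"][110:260,160:360],cv2.COLOR_RGB2BGR),None,fx=4,fy=4,interpolation=2)); print(observe()["time_s"])
E
```

```text
9.77 0.1107223955994373
10.5 0.11070678319929847
10.26 0.1107306598587724
32.625
```

View pics/s7.png

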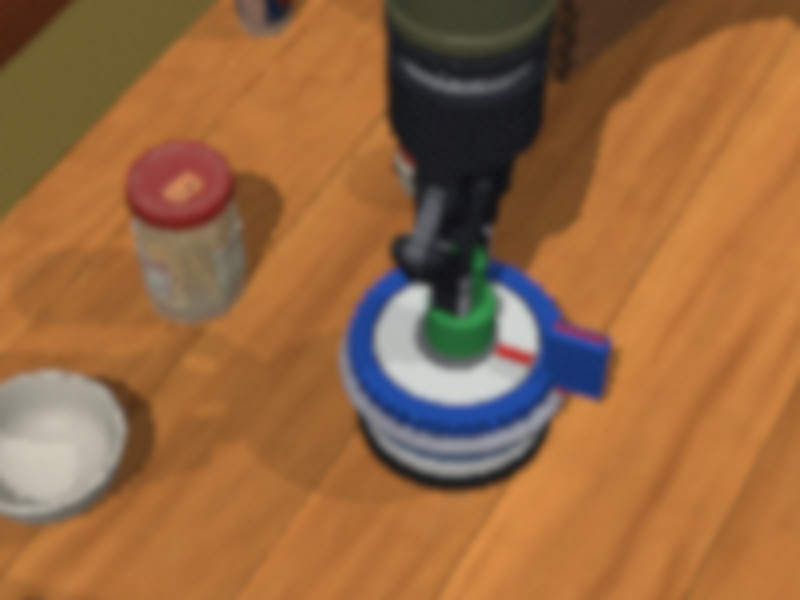

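The cap sits flat on the flange at (460,335) in the crop. The lug at (578,358) is in line with the red mark at (515,353), and the neighbours are where they were. The push holds at about 10 N.

```bash
python3 -c "
from bench import *
print(finish_job())"
```

```text
the job is handed in; nothing more can be done
None
```

The ring is turned to the red locked mark, and the cap is clicked fully home with the gripper still pressing at about 10 N. I left the jam jar, ramekin and timer alone and handed the job in at about 33 s.

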